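# Move the chipped slate to the seconds easel

### The arm

A 6-joint arm with a two-finger parallel gripper is mounted at the origin on the work surface. World frame = base frame: x ahead of the robot, y to its left, z up, the work surface at z = 0. Lengths are in m, angles in rad, forces in N, time in s.
With the tool pointing down it reaches from about 0.275 to 0.875 m from the base axis. Payload 12.5 kg.
Tool frame: the origin (TCP) lies midway between the tips of the shut fingers; the grasp point (between the pads) lies 19 mm behind it; z points along the fingers, y is the line along which they close (so a half turn about z gives the same grasp; the last joint's range is limited). The gripper opens to 85 mm and grips with 20 to 120 N. Pads are 22 mm wide; open, the fingers measure 114 mm over their backs; the gripper's body (76 mm by 85 mm) begins 54 mm behind the grasp point. The pads swing forward as they close: fully open they stand 13 mm farther back than shut.
Start: joints at [-1.243, 0.351, 1.652, -0, 1.139, -0.085], TCP at [0.221, -0.504, 0.199] pointing down, gripper open.
Joint ranges: [-2.75, 2.75], [-0.79, 2.1], [0.01, 2.65], [-1.57, 4.71], [0.07, 3.14], [-2.87, 2.87]. Speed limits (rad/s): [2.22, 2.22, 2.79, 3.14, 3.14, 3.14].

### API

Orientations are given as a rotation vector (axis times angle).
In Python, from bench import env gives the robot as it stands.
- The arm moves only by the tool send_rows, never from a script. Its argument "plan" is a list that holds one entry, the list of rows, each a list of 5 numbers: the shift along the tool's x, y, z in cm, then the turn about the tool's z in rad, then the finger opening in cm, from 0 to 8.54. In form: [[[dx, dy, dz, twist, hand], ...]]. A call has 1 to 10 rows; each row is the pose to reach, as a shift and turn from the pose commanded when the call began, along the tool's axes at that moment; what a row does not reach only later rows make up. A row lasts 1/12 s, in which the tool goes at most 41.7 mm and 7.16 degrees, less where a joint would pass 70% of its speed; a pose out of reach is approached as far as the arm can. A call with a gripper value outside its range is refused whole. The fingers move at their own pace and stop on an object; "squeeze" is the grip in N (left out, the last holds). Time passes only in rows, so rows that repeat a pose let the fingers close. It gives the time, the measured TCP pose, the force, the opening and the grip force at its end, in the units of the state.
- env.state(): the state, without advancing time (a new reading comes with each control period).
- env.capture(name): name is "scene" or "side" or "wrist"; returns a dict with "img" (384x512x3 uint8, red, green, blue), "vfov" (degrees; the focal length in pixels is half the picture's height over the tangent of half this angle, whatever the lens; pixels are square), "cx", "cy" (the principal point, pixels), "rvec" (rotation vector, rad) and "tvec" (3), from world to camera coordinates, as OpenCV has them. Camera axes: x right, y down, z forward; pixel columns grow to the right and rows downward; lengths in m; the calibration is good to about 2 mm. A picture is of the moment at which its call begins. There is no depth.
- env.hand_in(): hands the job in; it is judged then, once.
The state is a dict: "clock": time; "joint_positions": joint angles; "qvel": joint speeds; "joint_efforts": joint torques, N m; "tcp_pos": TCP position; "orientation": TCP orientation; "ft_force": force on the tool from outside, world axes, zero at the start; "torque": the same for the moment, N m; "finger_gap": opening from 0.0 (shut) to 1.0 (fully open); "grasp_force": force on a finger pad.
Only numpy, scipy, OpenCV 4.12 (cv2) and the standard library are available. Lean on these libraries where they do the work, as an engineer would, in place of code of your own. Each camera call takes 0.05 s, during which the arm holds its last target. There are 200 camera calls.

### The job

One of the three slate serving boards in the wooden display rack has a broken upper corner. Slide it upward out of its slot by its top edge without disturbing the two sound boards, then set it down on the ledge of the red seconds easel, lower edge first and still in the grip (not dropped), and let go so that it stands there right way up, centred and square, leaning against the easel's sloping back. Leave the jar, the bottle and the box where they stand.

Things in the scene. Friction and masses are not known exactly. Their poses are not given: they have to be found in the camera images.
- rack: Fixed light-wood rack 280 x 214 mm. Origin: centre of underside; z up, y along the slots, +x the customers' side. Slots at x = -80, 0, +80 mm, floor centres 35 mm up, leaning 25 degrees from vertical, tops towards -x; slot 12 mm wide, 186 long. Measured along the lean, the back wall (-x side) reaches 85 mm above the slot floor, the front wall 40 mm.
- slate_chipped: Chipped slate, dark grey, 160 wide (own y) x 150 high (own z) x 8 mm thick (own x), 0.45 kg. Origin: middle of lower edge, mid-thickness; z runs up the panel. Upper +y corner broken off (50 mm along the top, 52 mm down, paler break); sound top edge from y = -80 to +30 mm. Starts in any slot, own z leaning 25 degrees towards rack -x.
- slate_a: A sound slate, 160 x 150 x 8 mm, same frame as the chipped one (origin at the middle of the lower edge, z up along the panel, y along its width); stays in its slot.
- slate_b: The other sound slate, 160 x 150 x 8 mm, same frame; stays in its slot.
- easel: Fixed red steel easel, 200 mm wide (y). Origin: at table level under its seat; z up, y along the ledge, +x the customers' side. Its back leans 25 degrees from vertical, top towards -x, and reaches 85 mm above the ledge along the lean. Ledge square to the back, 44 mm deep, with a 12 mm high lip at its outer (+x) edge.
- easel_seat (a point): Point on the easel, 35 mm above the table, where the origin of a fully seated 8 mm panel comes: on the ledge surface, middle of its length, 4 mm out from the face of the back. Axes as the easel (z up, not leaning).
- jam_jar: Bystander: red jar with black lid, 72 mm diameter, 95 mm high; origin centre of its underside.
- syrup_bottle: Bystander: amber bottle, 64 mm diameter, 190 mm high; origin centre of its underside.
- cracker_box: Bystander: yellow box 60 x 120 x 160 mm high; origin centre of its underside.

How it is judged:
On the way, in this order (a step that is already met when the one before it is completed fails the run):
1. The chipped slate is held in the fingers, clear above its slot (lower edge over 120 mm above the table) (height (world z) of slate_chipped above 0.12 m and contact force between slate_chipped and the fingers above 1 N), for 0.1 s.
2. Still held in the fingers, the slate's lower edge touches down on the easel's ledge (x of slate_chipped in the frame of easel_seat between -0.015 and 0.022 m and y of slate_chipped in the frame of easel_seat between -0.03 and 0.03 m and z of slate_chipped in the frame of easel_seat between -0.012 and 0.016 m and angle between the y axis of slate_chipped and the y axis of easel, either way round below 0.2 rad and contact force between slate_chipped and the fingers above 1 N and contact force between slate_chipped and easel above 0.3 N), for 0.1 s.
At the end, for the whole second after the job is handed in: Chipped slate released and at rest on the easel ledge, upright, leaning 17-33 deg; lower-edge middle off the seat by under 30 mm along, -15..+22 mm across, -12..+16 mm in height, square within 0.2 rad. Sound slates within 15 mm, jar, bottle, box within 30 mm of their starts (x of slate_chipped in the frame of easel_seat between -0.015 and 0.022 m and y of slate_chipped in the frame of easel_seat between -0.03 and 0.03 m and z of slate_chipped in the frame of easel_seat between -0.012 and 0.016 m and angle between the y axis of slate_chipped and the y axis of easel, either way round below 0.2 rad and distance of each of slate_a, slate_b from where it was at the start of the episode below 0.015 m and angle between slate_chipped's own z axis and vertical between 0.296706 and 0.575959 rad and linear speed of slate_chipped below 0.02 m/s and angular speed of slate_chipped below 0.1 rad/s and contact force between slate_chipped and the fingers below 0.1 N and contact force between slate_chipped and easel above 0.5 N and distance of each of jam_jar, syrup_bottle, cracker_box from where it was at the start of the episode below 0.03 m); the robot touches nothing.
It fails at once if A sound slate is moved by more than 20 mm (distance of any of slate_a, slate_b from where it was at the start of the episode above 0.02 m).
It fails at once if The jar, bottle or box is moved by more than 40 mm (distance of any of jam_jar, syrup_bottle, cracker_box from where it was at the start of the episode above 0.04 m).
It also fails if it takes over 40 s, if anything falls off the work surface, if the arm or the gripper's body presses on something with over 40 N, if the wrist force passes 120 N, or if a joint passes its speed limit or range.

## Working session

There is one attempt and no reset: what is moved stays moved. The work goes in short steps, Python scripts to look and compute and a tool call to move; the robot and the scene stay as the last step left them, time stands still between calls to the robot, and variables do not carry over. Pictures are saved under pics/ and viewed, at most 10 in all, crops included, and the job is handed in when it is done.

Besides the shell and the picture viewer there is one more tool, called after ">>>" as name(argument=value, ...) on one line, values as JSON. send_rows: Moves the arm, as the interface text tells. Its arguments: {"type":"object","properties":{"plan":{"type":"array"},"squeeze":{"type":"number"}},"required":["plan"]}

```bash
mkdir -p pics; cat > h.py <<'E'
import cv2, numpy as np, pickle
from bench import env
def cap(n,f=None):
    c=env.capture(n); 
    if f: cv2.imwrite('pics/'+f,c['img'][:,:,::-1])
    return c
def cal(c):
    f=c['img'].shape[0]/2/np.tan(np.radians(c['vfov'])/2)
    R=cv2.Rodrigues(np.array(c['rvec'],float))[0]; t=np.array(c['tvec'],float).ravel()
    return f,R,t
def ray(c,uv):
    f,R,t=cal(c); d=R.T@np.array([(uv[0]-c['cx'])/f,(uv[1]-c['cy'])/f,1.]); return -R.T@t,d/np.linalg.norm(d)
def onz(c,uv,z):
    o,d=ray(c,uv); return o+d*(z-o[2])/d[2]
def tri(*cu):
    A=np.zeros((3,3));b=np.zeros(3)
    for c,uv in cu:
        o,d=ray(c,uv);P=np.eye(3)-np.outer(d,d);A+=P;b+=P@o
    x=np.linalg.solve(A,b)
    e=[np.linalg.norm((np.eye(3)-np.outer(ray(c,u)[1],ray(c,u)[1]))@(x-ray(c,u)[0])) for c,u in cu]
    return x,max(e)
def proj(c,p):
    f,R,t=cal(c);q=R@np.array(p)+t;return np.array([f*q[0]/q[2]+c['cx'],f*q[1]/q[2]+c['cy']])
E
python3 - <<'E'
from h import *
print(env.state())
cs={n:cap(n,n+'0.png') for n in('scene','side','wrist')}
pickle.dump(cs,open('c0.pkl','wb'))
for n,c in cs.items():
    f,R,t=cal(c);print(n,c['vfov'],-R.T@t,R[2])
cv2.imwrite('pics/both.png',cv2.resize(np.hstack([cs['scene']['img'],cs['side']['img']])[:,:,::-1],(800,300)))
E
```

```text
{'clock': 0.0, 'joint_positions': array([-1.24258398e+00,  3.51250987e-01,  1.65245771e+00,  2.69622252e-05,
        1.13910698e+00, -8.46008386e-02]), 'qvel': array([ 3.05585523e-05,  8.69984217e-04, -9.00568833e-04, -3.37699124e-04,
        3.90902593e-04, -4.37834119e-04]), 'joint_efforts': array([ 2.10867183e-03, -5.06098652e+01, -2.91406059e+01,  8.19310299e-05,
        4.43430356e-03,  1.26838358e-05]), 'tcp_pos': array([ 0.22055754, -0.50341636,  0.19863759]), 'orientation': array([-3.07372073e+00, -6.43584104e-01,  1.95177995e-04]), 'ft_force': array([-0.41893137,  0.29798195, -0.98982135]), 'torque': array([-0.05575714, -0.00658539, -0.02040361]), 'grasp_force': 0.0, 'finger_gap': 1.0040656807433461}
scene 46.35357877147813 [ 0.85951331 -0.93658179  1.43038371] [-0.18529328  0.5622699  -0.80592739]
side 52.96166029053652 [-0.08211747  0.94837182  0.67350814] [ 0.49371086 -0.7332847  -0.46748597]
wrist 66.48492359521708 [ 0.28552441 -0.47530725  0.37378969] [-0.26080547 -0.11315577 -0.95873681]
```

View pics/scene0.png

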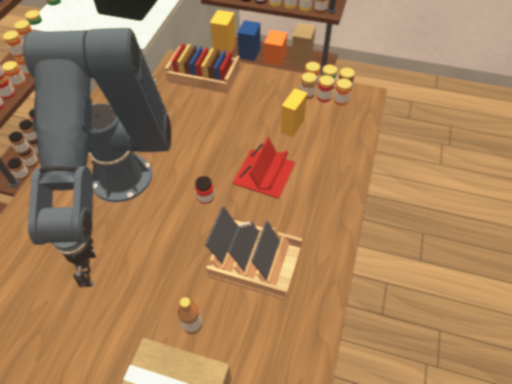

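View pics/side0.png

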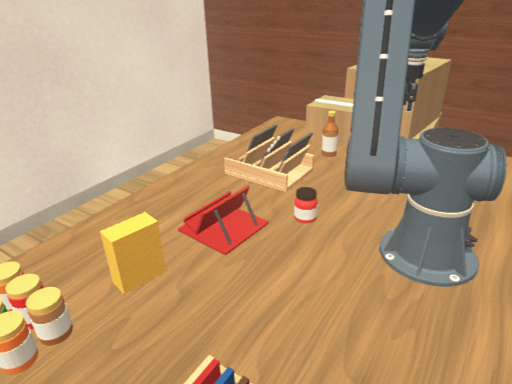

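```bash
python3 - <<'E'
from h import *
cs=pickle.load(open('c0.pkl','rb'))
a=cs['scene']['img'][130:305,150:310];b=cs['side']['img'][105:255,170:330]
a=cv2.resize(a,(400,438),interpolation=2);b=cv2.resize(b,(400,375),interpolation=2)
b=np.vstack([b,np.zeros((63,400,3),np.uint8)])
cv2.imwrite('pics/crop.png',np.hstack([a,b])[:,:,::-1])
E
```

```text
(no output)
```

View pics/crop.png

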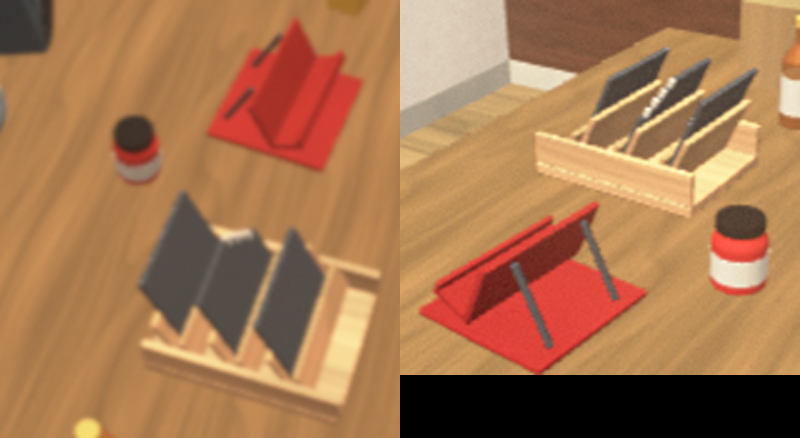

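```bash
python3 - <<'E'
from h import *
cs=pickle.load(open('c0.pkl','rb'));c=cs['scene']
P=lambda x,y:(150+x/2.5,130+y/2.5)
for n,p,z in [('chip top -y',P(200,305),.171),('chip top chipstart',P(222,243),.171),('left slate top a',P(138,288),.171),('left top b',P(183,193),.171),('rackfront1',P(338,418),0),('rackfrontleft',P(143,365),0),('easel base fr',P(322,168),0),('easel back-left',P(208,132),0),('easel backright',P(360,78),0),('easel top far',P(297,18),.112),('easel ledge near',P(300,145),.035)]:
    print(n,onz(c,p,z).round(3))
s=env.state();R=cv2.Rodrigues(s['orientation'])[0];print(R.round(3))
w=cs['wrist'];f,Rw,t=cal(w);C=-Rw.T@t
print('cam in tool',R.T@(C-s['tcp_pos']),R.T@Rw[2])
E
```

```text
chip top -y [ 0.577 -0.293  0.171]
chip top chipstart [ 0.576 -0.196  0.171]
left slate top a [ 0.493 -0.291  0.171]
left top b [ 0.5   -0.134  0.171]
rackfront1 [ 0.773 -0.317 -0.   ]
rackfrontleft [ 0.493 -0.318  0.   ]
easel base fr [0.646 0.081 0.   ]
easel back-left [ 0.452  0.099 -0.   ]
easel backright [0.66  0.279 0.   ]
easel top far [0.549 0.279 0.112]
easel ledge near [0.607 0.09  0.035]
[[ 0.916  0.401 -0.   ]
 [ 0.401 -0.916  0.001]
 [ 0.    -0.001 -1.   ]]
cam in tool [ 7.08084258e-02  4.08969292e-05 -1.74986504e-01] [-2.84361146e-01 -1.82687134e-04  9.58717219e-01]
```

>>> send_rows(plan=[[[0,0,-4,-0.12,8.5],[0,0,-8,-0.24,8.5],[0,0,-12,-0.36,6],[0,0,-16,-0.48,5],[4,-1,-16,-0.6,5],[8,-2,-17,-0.72,5],[12,-3,-17,-0.84,5],[16,-4,-17,-0.96,5],[20,-5,-17,-1.08,5],[24,-6,-17,-1.16,5]]])

```text
clock: 0.98
tcp_pos: [0.4177, -0.3509, 0.3691]
orientation: [-2.212, -2.231, -0.0]
ft_force: [-0.1, -1.2, 0.8]
finger_gap: 0.584
grasp_force: 0.0
```

```bash
python3 - <<'E'
from h import *
s=env.state();R=cv2.Rodrigues(s['orientation'])[0];print(s['tcp_pos'],R.round(3))
print((R.T@(np.array([.56,-.26,.36])-s['tcp_pos'])).round(3),s['finger_gap'])
E
```

```text
[ 0.41765332 -0.35094012  0.36913182] [[-0.008  1.    -0.   ]
 [ 1.     0.008  0.   ]
 [ 0.    -0.    -1.   ]]
[0.09  0.143 0.009] 0.5838164618399456
```

>>> send_rows(plan=[[[2,3,0,0,5],[4,6,0,0,5],[6,9,0,0,5],[7,12,0,0,5],[8,14,0,0,5],[8,14,0,0,5],[8,14,0,0,5]]])

```text
clock: 1.57
tcp_pos: [0.5568, -0.2716, 0.3684]
orientation: [-2.217, -2.225, 0.001]
ft_force: [-0.7, -0.2, -0.0]
finger_gap: 0.587
grasp_force: 0.0
```

```bash
python3 - <<'E'
from h import *
s=env.state();print(s['tcp_pos'])
c=cap('wrist');c2=cap('scene')
cv2.imwrite('pics/w1.png',c['img'][:,:,::-1])
pickle.dump((c,s),open('w1.pkl','wb'))
E
```

```text
[ 0.5567569  -0.27162716  0.36835725]
```

View pics/w1.png

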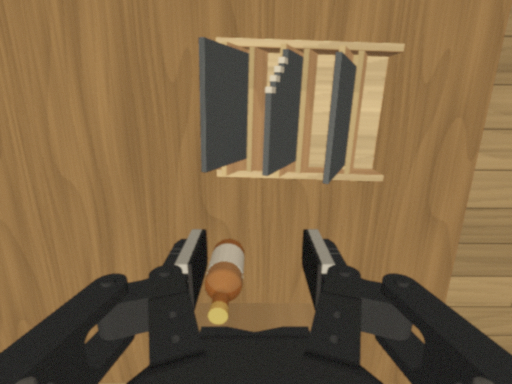

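>>> send_rows(plan=[[[3,0,0,0,5],[6,0,0,0,5],[9,0,0,0,5],[10,0,0,0,5],[10,0,0,0,5],[10,0,0,0,5]]])

```text
clock: 2.17
tcp_pos: [0.5557, -0.173, 0.3696]
orientation: [2.219, 2.223, -0.0]
ft_force: [1.0, 0.2, 0.1]
finger_gap: 0.586
grasp_force: 0.0
```

```bash
python3 - <<'E'
from h import *
s=env.state();print(s['tcp_pos'])
c=cap('wrist')
pickle.dump((c,s),open('w2.pkl','wb'))
a=pickle.load(open('w1.pkl','rb'))[0]['img'][30:190,190:410]
cv2.imwrite('pics/w2.png',np.hstack([cv2.resize(c['img'],(448,336)),cv2.resize(a,(330,336))[:,:,:]])[:,:,::-1])
E
```

```text
[ 0.55571605 -0.17299224  0.3696078 ]
```

View pics/w2.png

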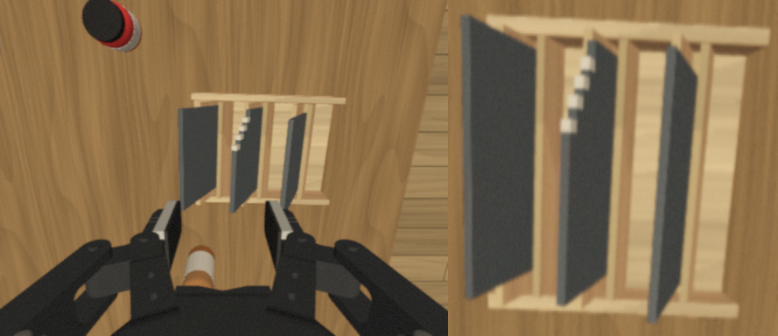

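```bash
python3 - <<'E'
from h import *
for f,ym in(('w1',200),('w2',245)):
    c,s=pickle.load(open(f+'.pkl','rb'));im=c['img'].astype(int)
    m=((im.max(2)<110)&(im.max(2)-im.min(2)<35)).astype(np.uint8)
    x0=195;m[ym:]=0;m[:,:x0]=0
    if f=='w2': m[225:,:225]=0; m[225:,315:]=0
    n,l,st,ce=cv2.connectedComponentsWithStats(m)
    for i in range(1,n):
        if st[i,4]>300:
            k=cv2.findContours((l==i).astype(np.uint8),0,1)[0][0]
            print(f,st[i],cv2.approxPolyDP(k,2,True)[:,0].tolist())
            if 240<ce[i][0]<300:
                for r in range(st[i,1],st[i,1]+st[i,3],8):
                    xs=np.where(l[r]==i)[0];print((r,xs.min(),xs.max()),end=' ')
E
```

```text
w1 [ 199   38   50  134 5665] [[199, 38], [201, 170], [207, 171], [245, 157], [248, 54], [206, 38]]
w1 [ 263   50   40  125 3313] [[290, 50], [284, 50], [288, 63], [280, 64], [284, 66], [284, 72], [276, 73], [280, 75], [280, 81], [271, 83], [276, 87], [276, 92], [266, 94], [263, 169], [265, 174], [295, 158], [302, 57]]
(50, np.int64(284), np.int64(290)) (58, np.int64(288), np.int64(302)) (66, np.int64(284), np.int64(301)) (74, np.int64(278), np.int64(301)) (82, np.int64(272), np.int64(300)) (90, np.int64(276), np.int64(300)) (98, np.int64(266), np.int64(299)) (106, np.int64(266), np.int64(298)) (114, np.int64(266), np.int64(298)) (122, np.int64(265), np.int64(297)) (130, np.int64(265), np.int64(297)) (138, np.int64(265), np.int64(296)) (146, np.int64(264), np.int64(295)) (154, np.int64(264), np.int64(295)) (162, np.int64(264), np.int64(291)) (170, np.int64(264), np.int64(275)) w1 [ 323   52   33  131 2342] [[338, 52], [335, 52], [336, 65], [324, 182], [328, 182], [344, 162], [355, 66]]
w2 [ 204  121   45  108 4346] [[248, 121], [204, 125], [206, 224], [224, 224], [225, 228], [246, 213]]
w2 [ 263  123   37  120 2655] [[299, 123], [282, 126], [286, 138], [278, 141], [282, 143], [282, 148], [274, 151], [279, 157], [270, 162], [275, 168], [269, 174], [266, 173], [263, 242], [267, 242], [293, 212]]
(123, np.int64(295), np.int64(299)) (131, np.int64(282), np.int64(299)) (139, np.int64(285), np.int64(298)) (147, np.int64(282), np.int64(297)) (155, np.int64(279), np.int64(297)) (163, np.int64(271), np.int64(296)) (171, np.int64(273), np.int64(296)) (179, np.int64(266), np.int64(295)) (187, np.int64(265), np.int64(294)) (195, np.int64(265), np.int64(294)) (203, np.int64(265), np.int64(293)) (211, np.int64(264), np.int64(293)) (219, np.int64(264), np.int64(288)) (227, np.int64(264), np.int64(281)) (235, np.int64(263), np.int64(273)) w2 [ 322  129   28   96 1644] [[348, 129], [330, 139], [322, 224], [335, 224], [339, 216]]
```

```bash
python3 - <<'E'
from h import *
a=pickle.load(open('w1.pkl','rb'))[0];b=pickle.load(open('w2.pkl','rb'))[0]
sc=pickle.load(open('c0.pkl','rb'))['scene']
for n,u,v in [('chip -y',(263,173),(263.3,242)),('chip start',(265.5,93),(266,174)),('L far',(199,38),(204,125)),('R far',(337,52),(331,131))]:
    print(n,tri((a,u),(b,v)))
print(tri((a,(263,173)),(b,(263.3,242)),(sc,(229.5,252.5))))
for u in((263.2,173),(264.5,140),(266,98)): print(onz(a,u,.170))
for u in((263.2,242),(264.7,207),(266,176)): print(onz(b,u,.170))
print('L',onz(a,(199,38),.17),onz(a,(201,170),.17))
# rack z=? bottom corners right front
E
```

```text
chip -y (array([ 0.56680533, -0.28765172,  0.1771452 ]), np.float64(0.00038227543874965527))
chip start (array([ 0.5687366 , -0.19003648,  0.18074365]), np.float64(0.000696473192931805))
L far (array([ 0.49102972, -0.12969731,  0.170051  ]), np.float64(0.0002751279931472885))
R far (array([ 0.6586599 , -0.13947997,  0.14083666]), np.float64(5.751021280575156e-05))
(array([ 0.5697218 , -0.29183714,  0.16405373]), np.float64(0.005135950283630956))
[ 0.56689938 -0.28936399  0.17      ]
[ 0.56799746 -0.2464162   0.17      ]
[ 0.56910982 -0.19554842  0.17      ]
[ 0.56729984 -0.29127391  0.17      ]
[ 0.56875534 -0.23877808  0.17      ]
[ 0.56992166 -0.19535457  0.17      ]
L [ 0.49074172 -0.12968455  0.17      ] [ 0.48565287 -0.28571009  0.17      ]
```

>>> send_rows(plan=[[[4,0,0,0.03,5],[8,0,0,0.03,5],[12,0,0,0.03,5],[16,0,0,0.03,5],[20,0,0,0.03,5],[24,0,0,0.03,5],[25,0,0,0.03,5],[25,0,0,0.03,5],[25,0,0,0.03,5]]])

```text
clock: 2.97
tcp_pos: [0.5559, 0.0767, 0.369]
orientation: [2.252, 2.19, -0.001]
ft_force: [0.5, -0.4, -0.3]
finger_gap: 0.59
grasp_force: 0.0
```

```bash
python3 - <<'E'
from h import *
s=env.state();print(s['tcp_pos'])
pickle.dump((cap('wrist'),s),open('w3.pkl','wb'))
E
```

```text
[0.55588349 0.07671463 0.36896622]
```

>>> send_rows(plan=[[[4,0,0,0,5],[8,0,0,0,5],[10,0,0,0,5],[10,0,0,0,5],[10,0,0,0,5]]])

```text
clock: 3.43
tcp_pos: [0.5588, 0.1767, 0.3689]
orientation: [2.253, 2.189, -0.001]
ft_force: [-0.1, -0.4, 0.2]
finger_gap: 0.587
grasp_force: 0.0
```

```bash
python3 - <<'E'
from h import *
s=env.state();print(s['tcp_pos'])
pickle.dump((cap('wrist'),s),open('w4.pkl','wb'))
a=pickle.load(open('w3.pkl','rb'))[0]['img'];b=pickle.load(open('w4.pkl','rb'))[0]['img']
cv2.imwrite('pics/w34.png',np.hstack([cv2.resize(x[0:384,100:460],(400,427)) for x in (a,b)])[:,:,::-1])
E
```

```text
[0.55882781 0.17668078 0.36889916]
```

View pics/w34.png

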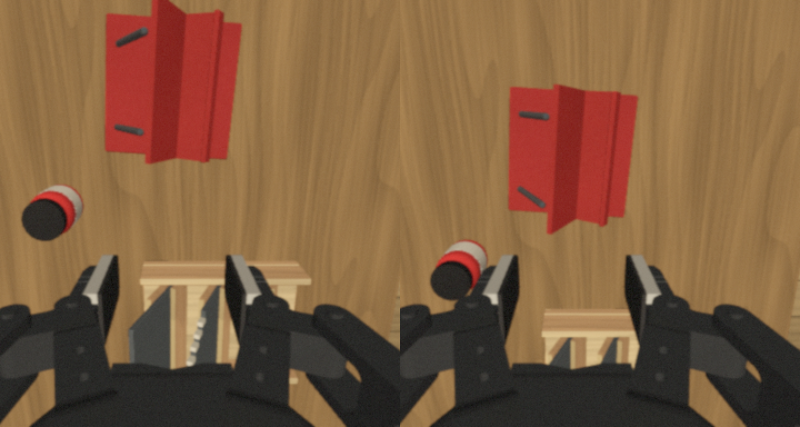

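```bash
python3 - <<'E'
from h import *
from h import cv2
for f in('w3','w4'):
    c,s=pickle.load(open(f+'.pkl','rb'));im=c['img'].astype(int)
    m=((im[:,:,0]>90)&(im[:,:,1]<75)&(im[:,:,2]<85)).astype(np.uint8);m[:,:185]=0;m[215:]=0
    k=max(cv2.findContours(m,0,1)[0],key=cv2.contourArea)
    print(f,cv2.approxPolyDP(k,2,True)[:,0].tolist())
    for r in ((20,50,80,110,130) if f=='w3' else (88,110,130,150,175,190)):
        x=im[r,:,0];g=np.diff(cv2.GaussianBlur(x.astype(np.float32)[None],(3,1),0)[0])
        on=np.where(m[r])[0]
        print(r,on.min(),on.max(),[(i,int(g[i])) for i in range(on.min(),on.max()) if abs(g[i])>=7 and abs(g[i])==max(abs(g[i-2:i+3]))])
E
```

```text
w3 [[197, 12], [195, 134], [229, 137], [232, 146], [257, 141], [286, 145], [290, 141], [303, 142], [316, 22], [301, 20], [300, 11], [297, 9], [291, 12], [268, 13], [251, 0], [237, 0], [235, 15]]
20 196 304 [(240, -11), (266, 12), (296, -13), (300, 10)]
50 196 313 [(239, -13), (264, 12), (293, -12), (297, 11)]
80 196 310 [(238, -10), (262, 9), (290, -11), (294, 12)]
110 195 306 [(236, -12), (260, 11), (287, -11), (291, 11)]
130 195 304 [(235, -12), (258, 11), (285, -9), (289, 12)]
w4 [[199, 79], [198, 187], [232, 190], [233, 209], [241, 207], [257, 196], [276, 199], [281, 203], [286, 200], [289, 193], [300, 194], [313, 87], [300, 86], [297, 83], [266, 82], [239, 76], [237, 81]]
88 199 313 [(242, -11), (265, 11), (294, -13), (298, 10)]
110 199 310 [(241, -10), (264, 12), (292, -10), (295, 11)]
130 199 308 [(240, -12), (262, 10), (290, -11), (293, 11)]
150 198 305 [(239, -10), (261, 11), (288, -11), (291, 12)]
175 198 302 [(211, -27), (219, 23), (237, -11), (259, 12), (285, -12), (288, 10)]
190 227 301 [(236, -11), (258, 12), (284, -10), (287, 11)]
```

```bash
python3 - <<'E'
from h import *
a=pickle.load(open('w3.pkl','rb'))[0];b=pickle.load(open('w4.pkl','rb'))[0]
for n,u,v in [('crease near',(257.5,141.5),(257.8,196.5)),('crease far',(267,12.5),(266,81.5)),('top near',(231,146.5),(233,209.5)),('lip near',(287,145.5),(282,203.5)),('lip far',(298,9),(297.5,82.5)),('base far R',(316,21.5),(313.5,86)),('base near L',(195,134.5),(197.5,187.5)),('base near R',(303.5,142.5),(300.5,194.5))]:
    x,e=tri((a,u),(b,v));print(n,x.round(4),round(e,4))
print(onz(a,(257.5,141.5),.035),onz(a,(267,12.5),.035),onz(b,(257.8,196.5),.035),onz(b,(266,81.5),.035))
E
```

```text
crease near [0.5606 0.0819 0.0351] 0.0005
crease far [0.5795 0.2792 0.0342] 0.0001
top near [0.5205 0.0851 0.1078] 0.0005
lip near [0.6049 0.0788 0.0688] 0.0027
lip far [0.6248 0.2745 0.0654] 0.0018
base far R [0.6619 0.2713 0.0056] 0.0009
base near L [0.447  0.094  0.0072] 0.0004
base near R [0.6441 0.0739 0.0054] 0.0005
[0.56014689 0.08187506 0.035     ] [0.57959879 0.27900313 0.035     ] [0.56111035 0.08183919 0.035     ] [0.57935462 0.27916491 0.035     ]
```

>>> send_rows(plan=[[[-4,0.3,0,0,5],[-8,0.6,0,0,5],[-12,1,0,0,5],[-16,1.3,0,0,5],[-20,1.6,0,0,5],[-24,1.9,0,0,5],[-28,2.3,0,0,5],[-32,2.6,0,0,5],[-36,2.9,0,0,5],[-39.3,3.2,0,0,5]]])

```text
clock: 4.32
tcp_pos: [0.5779, -0.2209, 0.3693]
orientation: [2.256, 2.186, -0.001]
ft_force: [0.6, 0.8, 1.3]
finger_gap: 0.589
grasp_force: 0.0
```

>>> send_rows(plan=[[[0,0,3,0,5],[0,0,6,0,5],[0,0,9,0,5],[0,0,12,0,5],[0,0,14,0,5],[0,0,16,0,5],[0,0,16,0,5],[0,0,16,0,5]]])

```text
clock: 4.98
tcp_pos: [0.5784, -0.2175, 0.2092]
orientation: [-2.254, -2.187, 0.001]
ft_force: [-0.1, -0.1, 0.1]
finger_gap: 0.593
grasp_force: 0.0
```

```bash
python3 - <<'E'
from h import *
s=env.state();print(s['tcp_pos'])
a=cap('wrist');b=cap('side');
cv2.imwrite('pics/w5.png',np.hstack([cv2.resize(a['img'],(480,360)),cv2.resize(b['img'][90:210,200:306],(318,360))])[:,:,::-1])
E
```

```text
[ 0.5784408  -0.21747347  0.20915814]
```

View pics/w5.png

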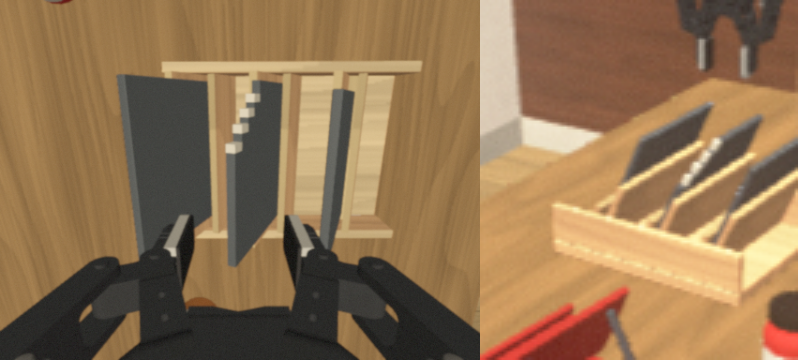

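>>> send_rows(plan=[[[0,0,2.5,0,5],[0,0,5,0,5],[0,0,6,0,5],[0,0,6.6,0,5],[0,0,6.6,0,4],[0,0,6.6,0,3],[0,0,6.6,0,2]]], squeeze=25)

```text
clock: 5.67
tcp_pos: [0.5801, -0.2164, 0.1448]
orientation: [2.251, 2.189, 0.001]
ft_force: [0.7, -0.2, 0.8]
finger_gap: 0.24
grasp_force: 0.0
```

>>> send_rows(plan=[[[0,0,0,0,1.5],[0,0,0,0,1],[0,0,0,0,0.5],[0,0,0,0,0],[0,0,0,0,0],[0,0,0,0,0]]], squeeze=25)

```text
clock: 6.17
tcp_pos: [0.5794, -0.216, 0.1432]
orientation: [2.252, 2.19, 0.0]
ft_force: [-0.5, -0.2, -0.8]
finger_gap: -0.001
grasp_force: 0.0
```

```bash
python3 - <<'E'
from h import *
a=cap('wrist');b=cap('side');c=cap('scene')
cv2.imwrite('pics/w6.png',np.hstack([cv2.resize(a['img'],(400,300)),cv2.resize(b['img'][70:210,200:330],(278,300))])[:,:,::-1])
E
```

```text
(no output)
```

View pics/w6.png

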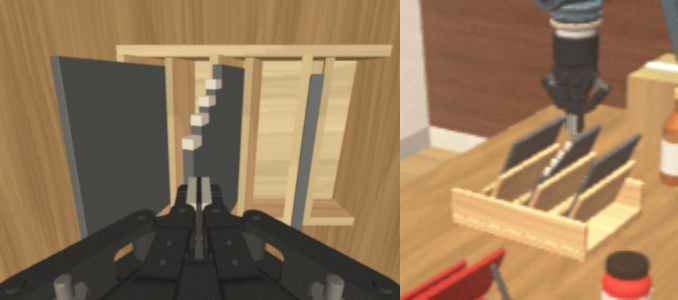

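```bash
python3 - <<'E'
from h import *
s=env.state()
a=cap('wrist');b=cap('side')
for n,c in(('wrist',a),('side',b)):
    im=c['img'].copy()
    print(n,[proj(c,p).round(1).tolist() for p in ([.569,-.193,.171],[.567,-.29,.171],s['tcp_pos'],[.585,-.216,.143])])
    for p,col in(([.569,-.193,.171],(0,255,0)),([.567,-.29,.171],(255,0,0)),(s['tcp_pos'],(255,255,0))):
        u=proj(c,p).round().astype(int); im[u[1],u[0]]=col
    c['m']=im
cv2.imwrite('pics/w7.png',np.hstack([cv2.resize(a['m'][120:290,190:310],(400,567),interpolation=0),cv2.resize(b['m'][110:195,230:290],(400,567),interpolation=0)])[:,:,::-1])
E
```

```text
wrist [[236.0, 197.9], [239.8, 345.7], [256.3, 217.9], [265.1, 217.5]]
side [[280.6, 136.3], [293.8, 128.4], [281.2, 140.9], [279.9, 140.7]]
```

View pics/w7.png

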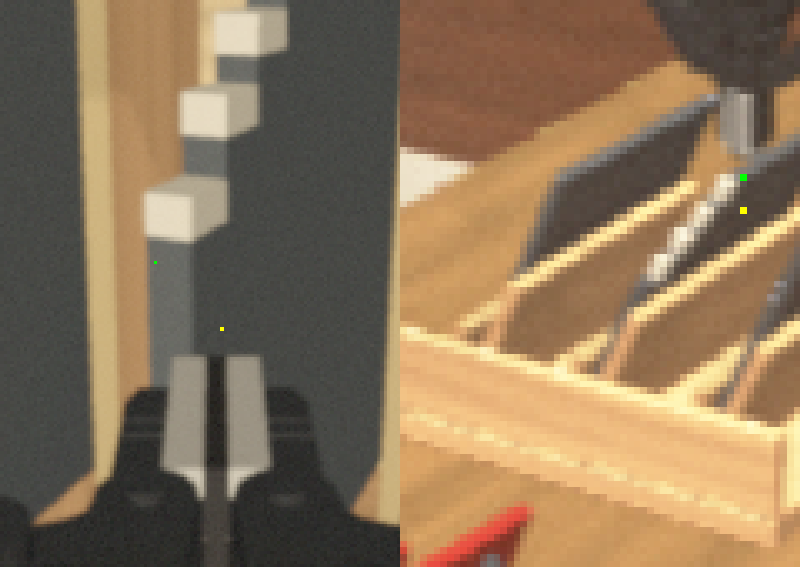

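```bash
python3 - <<'E'
from h import *
s=env.state();x,y,z=s['tcp_pos'];print(s['tcp_pos'])
a=cap('wrist');b=cap('side')
for h in(0,.01,.02,.03,.04,.05):
    print(h,[proj(c,[x,y+.011,z+h]).round(1).tolist() for c in(a,b)],proj(b,[x,y-.011,z+h]).round(1))
E
```

```text
[ 0.5793309  -0.21604187  0.14315715]
0 [[255.8, 201.7], [279.7, 141.9]] [282.7 140. ]
0.01 [[255.9, 207.2], [279.7, 139.4]] [282.7 137.5]
0.02 [[256.0, 213.3], [279.8, 136.8]] [282.7 134.9]
0.03 [[256.1, 220.1], [279.8, 134.2]] [282.8 132.4]
0.04 [[256.2, 227.8], [279.8, 131.6]] [282.8 129.8]
0.05 [[256.3, 236.7], [279.8, 129.0]] [282.8 127.2]
```

>>> send_rows(plan=[[[0,0,-0.5,0,5],[0,0,-0.5,0,5],[0,0,-0.5,0,5],[0,0,0,0,5],[0,0,1,0,5],[0,0,2,0,5],[0,0,3,0,5],[0,0,3.2,0,5],[0,0,3.2,0,4],[0,0,3.2,0,3]]], squeeze=25)

```text
clock: 7.35
tcp_pos: [0.5794, -0.216, 0.111]
orientation: [-2.252, -2.19, 0.0]
ft_force: [0.2, -0.5, 0.1]
finger_gap: 0.358
grasp_force: 0.0
```

>>> send_rows(plan=[[[0,0,0,0,2],[0,0,0,0,1.5],[0,0,0,0,1],[0,0,0,0,0.5],[0,0,0,0,0],[0,0,0,0,0]]], squeeze=25)

```text
clock: 7.85
tcp_pos: [0.5799, -0.2162, 0.1118]
orientation: [2.251, 2.189, 0.001]
ft_force: [1.8, 0.8, 5.0]
finger_gap: 0.22
grasp_force: 26.2
```

```bash
python3 - <<'E'
from h import *
a=cap('wrist');b=cap('side')
cv2.imwrite('pics/w8.png',np.hstack([cv2.resize(a['img'][60:300,120:400],(466,400)),cv2.resize(b['img'][90:200,220:310],(327,400))])[:,:,::-1])
E
```

>>> send_rows(plan=[[[0,-0.2,-0.5,0,0],[0,-0.5,-1,0,0],[0,-0.7,-1.5,0,0],[0,-0.9,-2,0,0],[0,-1.2,-2.5,0,0],[0,-1.4,-3,0,0]]], squeeze=30)

```text
clock: 8.45
tcp_pos: [0.5657, -0.2156, 0.141]
orientation: [2.252, 2.189, 0.001]
ft_force: [6.3, -0.1, -4.4]
finger_gap: 0.214
grasp_force: 28.5
```

```bash
python3 - <<'E'
from h import *
a=cap('wrist');b=cap('side')
cv2.imwrite('pics/w9.png',np.hstack([cv2.resize(a['img'][60:300,120:400],(466,400)),cv2.resize(b['img'][90:200,220:310],(327,400))])[:,:,::-1])
print(proj(b,[.569-.012,-.193,.171+.03]))
E
```

```text
[283.58293935 128.9913897 ]
```

View pics/w9.png

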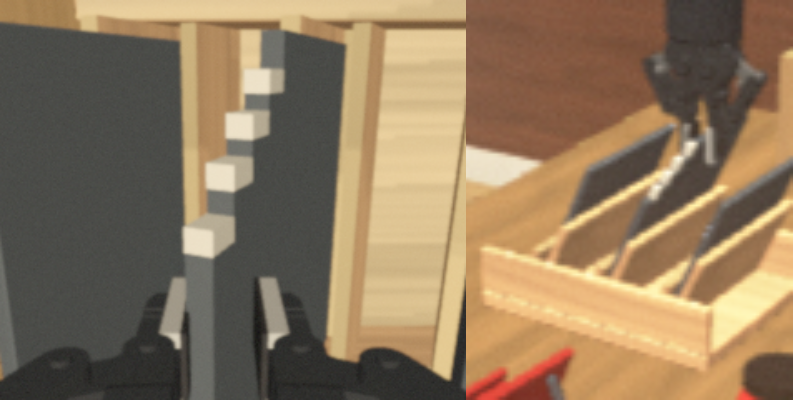

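>>> send_rows(plan=[[[0,-0.2,-0.5,0,0],[0,-0.5,-1,0,0],[0,-0.7,-1.5,0,0],[0,-0.9,-2,0,0],[0,-0.9,-2.7,0,0],[0,-0.9,-3.4,0,0],[0,-0.9,-4.1,0,0],[0,-0.9,-4.8,0,0]]], squeeze=35)

```text
clock: 9.22
tcp_pos: [0.5567, -0.2153, 0.189]
orientation: [2.252, 2.19, 0.001]
ft_force: [6.1, -0.6, -4.1]
finger_gap: 0.183
grasp_force: 31.2
```

>>> send_rows(plan=[[[0,0,-1,0,0],[0,0,-2,0,0],[0,0,-3,0,0],[0,0,-4,0,0],[0,0,-5,0,0],[0,0,-6.5,0,0],[0,0,-8,0,0],[0,0,-9.5,0,0],[0,0,-11,0,0],[0,0,-12,0,0]]], squeeze=40)

```text
clock: 10.05
tcp_pos: [0.5564, -0.2155, 0.311]
orientation: [2.252, 2.189, 0.0]
ft_force: [-0.4, -0.3, -3.8]
finger_gap: 0.085
grasp_force: 44.8
```

>>> send_rows(plan=[[[1,0,0,0,0],[3,0,0,0,0],[6,0.1,0,0.02,0],[9,0.2,0,0.03,0],[12,0.3,0,0.04,0],[15,0.4,0,0.05,0],[18,0.5,0,0.067,0],[21,0.6,0,0.067,0],[24,0.7,0,0.067,0],[27,0.7,0,0.067,0]]])

```text
clock: 10.88
tcp_pos: [0.5702, 0.0564, 0.3083]
orientation: [-2.323, -2.113, 0.002]
ft_force: [0.2, 0.5, -4.3]
finger_gap: 0.087
grasp_force: 44.8
```

```bash
python3 - <<'E'
from h import *
s=env.state();R=cv2.Rodrigues(s['orientation'])[0];print(s['tcp_pos'],R.round(3)[:,0])
print((R.T@(np.array([.577,.1727,.311])-s['tcp_pos'])).round(4),s['finger_gap'])
E
```

```text
[0.57016706 0.05641071 0.3082787 ] [ 0.095  0.996 -0.   ]
[ 0.1164 -0.0042 -0.0027] 0.08669620136726094
```

>>> send_rows(plan=[[[3,0,0,0,0],[6,-0.2,0,0,0],[9,-0.4,0,0,0],[11,-0.4,0,0,0],[11.4,-0.4,0,0,0],[11.4,-0.4,0,0,0],[11.4,-0.4,0,0,0]]])

```text
clock: 11.47
tcp_pos: [0.5773, 0.168, 0.3085]
orientation: [-2.324, -2.114, 0.002]
ft_force: [0.4, -0.9, -5.6]
finger_gap: 0.085
grasp_force: 44.8
```

```bash
python3 - <<'E'
from h import *
s=env.state();x,y,z=s['tcp_pos'];print(s['tcp_pos'])
S={n:cap(n) for n in('scene','side','wrist')};pickle.dump((S,s),open('p1.pkl','wb'))
ey=np.array([.096,.995,0])
for n in('scene','side'):
    c=S[n];im=c['img'].astype(int)
    ref=pickle.load(open('c0.pkl','rb'))[n]['img'].astype(int)
    m=((abs(im-ref).max(2)>18)&(im.max(2)<120)&(im.max(2)-im.min(2)<30)).astype(np.uint8)
    pred=[np.array([x,y,0])+ey*(.007+d)+[0,0,h] for d,h in((-.08,z-.09),(.08,z-.09),(-.08,z+.06),(.03,z+.06),(.08,z+.008))]
    u=np.array([proj(c,p) for p in pred]);print(n,u.round(0).tolist())
    lo=u.min(0).astype(int)-15;hi=u.max(0).astype(int)+15
    w=np.zeros_like(m);w[lo[1]:hi[1],lo[0]:hi[0]]=m[lo[1]:hi[1],lo[0]:hi[0]]
    k=max(cv2.findContours(w,0,1)[0],key=cv2.contourArea)
    print(cv2.contourArea(k),cv2.approxPolyDP(k,1.5,True)[:,0].tolist())
c=S['wrist'];im=c['img'].astype(int)
g=((im.min(2)>185)&(im.max(2)-im.min(2)<45)).astype(np.uint8)
n,l,st,ce=cv2.connectedComponentsWithStats(g)
print([(st[i].tolist()) for i in range(1,n) if st[i,4]>40])
E
```

```text
[0.57727393 0.16801586 0.30852793]
scene [[261.0, 154.0], [277.0, 124.0], [262.0, 124.0], [273.0, 102.0], [278.0, 105.0]]
870.5 [[280, 87], [261, 87], [253, 93], [258, 101], [266, 107], [267, 117], [262, 125], [263, 141], [261, 147], [263, 151], [276, 126], [277, 110], [286, 100], [281, 94]]
side [[233.0, 151.0], [194.0, 170.0], [230.0, 102.0], [202.0, 112.0], [190.0, 136.0]]
2361.5 [[230, 87], [193, 87], [199, 99], [209, 105], [207, 116], [203, 119], [203, 123], [200, 125], [201, 128], [197, 131], [198, 134], [191, 137], [195, 170], [233, 151], [231, 104], [221, 107], [217, 106], [224, 101]]
[[247, 102, 15, 13, 186], [247, 128, 15, 14, 196], [246, 157, 17, 14, 232], [246, 196, 18, 14, 242]]
```

```bash
python3 - <<'E'
from h import *
S,s=pickle.load(open('p1.pkl','rb'))
A=tri((S['scene'],(262.5,152)),(S['side'],(233.5,151.5)));B=tri((S['scene'],(277,126)),(S['side'],(194.5,170.5)));T=tri((S['scene'],(262,124)),(S['side'],(231,103.5)))
print(A,B,T)
m=(A[0]+B[0])/2;ey=np.array([.096,.995,0]);ex=np.array([.995,-.096,0]);d=m-[.5735,.180,.035];print(m,d@ex,d@ey,d[2])
E
```

```text
(array([0.56886385, 0.09920459, 0.22060991]), np.float64(0.0042166296618384655)) (array([0.58746527, 0.24885113, 0.21446895]), np.float64(9.614242315480796e-05)) (array([0.56939259, 0.0948187 , 0.36583062]), np.float64(0.002133756827751801))
[0.57816456 0.17402786 0.21753943] 0.005214559720100275 -0.005494481763592776 0.182539431436572
```

>>> send_rows(plan=[[[0.2,0,2,0,0],[0.4,0,5,0,0],[0.5,0,8,0,0],[0.5,0,11,0,0],[0.5,0,13.5,0,0],[0.5,0,15,0,0],[0.5,0,16,0,0],[0.5,0,16.5,0,0],[0.5,0,16.5,0,0]]], squeeze=40)

```text
clock: 12.37
tcp_pos: [0.5782, 0.1727, 0.1438]
orientation: [-2.325, -2.113, 0.001]
ft_force: [-0.7, -0.8, -4.1]
finger_gap: 0.084
grasp_force: 44.8
```

>>> send_rows(plan=[[[0,0,0.3,0,0],[0,0,0.6,0,0],[0,0,0.8,0,0],[0,0,1,0,0],[0,0,1.1,0,0],[0,0,1.2,0,0],[0,0,1.2,0,0]]], squeeze=25)

```text
clock: 12.95
tcp_pos: [0.5782, 0.1732, 0.1321]
orientation: [-2.324, -2.114, 0.0]
ft_force: [0.6, 0.4, -5.1]
finger_gap: 0.085
grasp_force: 44.8
```

>>> send_rows(plan=[[[0,0,0.1,0,0],[0,0,0.2,0,0],[0,0,0.3,0,0],[0,0,0.4,0,0],[0,0,0.4,0,0]]], squeeze=25)

```text
clock: 13.37
tcp_pos: [0.5797, 0.1735, 0.1314]
orientation: [2.323, 2.112, 0.006]
ft_force: [-4.8, -1.5, 19.3]
finger_gap: 0.082
grasp_force: 48.7
```

>>> send_rows(plan=[[[0,0,0,0,0],[0,0,-0.1,0,0],[0,0,-0.1,0,0],[0,0,-0.1,0,0]]], squeeze=25)

```text
clock: 13.7
tcp_pos: [0.5792, 0.1734, 0.1315]
orientation: [2.323, 2.113, 0.004]
ft_force: [-3.2, 1.0, 12.9]
finger_gap: 0.086
grasp_force: 47.3
```

>>> send_rows(plan=[[[0,-0.2,-0.1,0,0.9],[0,-0.5,-0.1,0,1.0],[0,-0.9,-0.1,0,1.1],[0,-1.3,-0.1,0,1.2],[0,-1.7,0,0,1.3],[0,-2.1,0.1,0,1.4],[0,-2.5,0.2,0,1.5],[0,-2.9,0.3,0,1.6]]], squeeze=20)

```text
clock: 14.37
tcp_pos: [0.5488, 0.176, 0.126]
orientation: [-2.324, -2.113, 0.0]
ft_force: [-0.7, -0.6, 0.2]
finger_gap: 0.187
grasp_force: 0.2
```

```bash
cat > m.py <<'E'
from h import *
s=env.state();print(s['tcp_pos'],s['finger_gap'],s['grasp_force'],s['ft_force'])
S={n:cap(n) for n in('scene','side')};pickle.dump((S,s),open('p2.pkl','wb'))
ref=pickle.load(open('c0.pkl','rb'))
for n,(x0,y0,x1,y1) in(('scene',(225,110,300,200)),('side',(160,110,260,250))):
    im=S[n]['img'].astype(int);r=ref[n]['img'].astype(int)
    m=((abs(im-r).max(2)>18)&(im.max(2)<120)&(im.max(2)-im.min(2)<30)).astype(np.uint8)
    w=np.zeros_like(m);w[y0:y1,x0:x1]=m[y0:y1,x0:x1]
    k=max(cv2.findContours(w,0,1)[0],key=cv2.contourArea)
    print(n,cv2.contourArea(k),cv2.approxPolyDP(k,1.5,True)[:,0].tolist())
    P0=np.array([.5735,.180,.035]);ey=np.array([.096,.995,0]);ex=np.array([.995,-.096,0])
    for L in np.radians([0,15,25]):
        zz=-np.sin(L)*ex+np.array([0,0,np.cos(L)])
        print(round(np.degrees(L)),[proj(S[n],P0+d*ey+h*zz).round(0).tolist() for d,h in((-.08,0),(.08,0),(-.08,.15),(.03,.15),(.08,.098))])
E
python3 m.py
```

```text
[0.54881656 0.17595111 0.12598449] 0.1870125405845883 0.2442585036624223 [-0.70317866 -0.55906896  0.175028  ]
scene 1098.5 [[246, 110], [254, 115], [254, 123], [252, 126], [248, 126], [247, 129], [252, 137], [258, 141], [258, 148], [253, 155], [262, 181], [275, 156], [272, 141], [277, 135], [272, 131], [271, 117], [267, 120], [258, 120], [254, 117], [265, 117], [274, 110]]
0 [[260.0, 184.0], [275.0, 155.0], [261.0, 158.0], [271.0, 138.0], [275.0, 139.0]]
15 [[260.0, 184.0], [275.0, 155.0], [251.0, 156.0], [262.0, 136.0], [269.0, 137.0]]
25 [[260.0, 184.0], [275.0, 155.0], [245.0, 156.0], [256.0, 136.0], [266.0, 137.0]]
side 1822.5 [[232, 123], [230, 126], [222, 129], [213, 129], [207, 125], [207, 139], [210, 144], [204, 147], [204, 150], [211, 165], [214, 165], [219, 170], [219, 175], [221, 176], [208, 197], [201, 201], [200, 213], [237, 190], [241, 166], [238, 167], [236, 165], [240, 155], [237, 157], [231, 152], [233, 149], [231, 145], [233, 139]]
0 [[236.0, 205.0], [200.0, 227.0], [233.0, 162.0], [208.0, 176.0], [196.0, 198.0]]
15 [[236.0, 205.0], [200.0, 227.0], [243.0, 167.0], [218.0, 181.0], [203.0, 202.0]]
25 [[236.0, 205.0], [200.0, 227.0], [250.0, 172.0], [224.0, 186.0], [207.0, 206.0]]
```

>>> send_rows(plan=[[[0,-0.4,0.1,0,1.7],[0,-0.8,0.2,0,1.8],[0,-1.2,0.3,0,1.9],[0,-1.6,0.4,0,2.0],[0,-2.0,0.5,0,2.1],[0,-2.4,0.6,0,2.2],[0,-2.8,0.7,0,2.4],[0,-3.1,0.7,0,2.6],[0,-3.1,0.7,0,2.6]]])

```text
clock: 15.22
tcp_pos: [0.5181, 0.1789, 0.1192]
orientation: [2.324, 2.114, -0.0]
ft_force: [0.7, -0.3, -0.5]
finger_gap: 0.303
grasp_force: 0.0
```

```bash
python3 m.py
```

```text
[0.51805514 0.17891998 0.1192277 ] 0.3031084860181246 0.0 [ 0.67189676 -0.25535109 -0.50436688]
scene 1296.5 [[240, 110], [246, 115], [246, 123], [244, 125], [241, 124], [239, 128], [243, 135], [249, 139], [250, 145], [246, 158], [262, 182], [274, 158], [274, 153], [266, 140], [269, 134], [264, 130], [262, 124], [263, 117], [250, 119], [246, 116], [259, 115], [265, 110]]
0 [[260.0, 184.0], [275.0, 155.0], [261.0, 158.0], [271.0, 138.0], [275.0, 139.0]]
15 [[260.0, 184.0], [275.0, 155.0], [251.0, 156.0], [262.0, 136.0], [269.0, 137.0]]
25 [[260.0, 184.0], [275.0, 155.0], [245.0, 156.0], [256.0, 136.0], [266.0, 137.0]]
side 1485.0 [[240, 127], [238, 131], [227, 134], [219, 133], [215, 128], [216, 145], [218, 147], [211, 151], [217, 168], [225, 174], [225, 182], [230, 184], [213, 204], [208, 205], [205, 209], [242, 187], [249, 173], [244, 177], [242, 176], [245, 174], [249, 159], [247, 162], [239, 155], [241, 153]]
0 [[236.0, 205.0], [200.0, 227.0], [233.0, 162.0], [208.0, 176.0], [196.0, 198.0]]
15 [[236.0, 205.0], [200.0, 227.0], [243.0, 167.0], [218.0, 181.0], [203.0, 202.0]]
25 [[236.0, 205.0], [200.0, 227.0], [250.0, 172.0], [224.0, 186.0], [207.0, 206.0]]
```

>>> send_rows(plan=[[[0,0,0,0,3.2],[0,0,0,0,4],[0,0,0,0,4.6],[0,0,0,0,5],[0,0,-1,0,5],[0,0,-2.5,0,5],[0,0,-5,0,5],[0,0,-8,0,5],[0,0,-12,0,5],[0,0,-16,0,5]]])

```text
clock: 16.15
tcp_pos: [0.5179, 0.1787, 0.2814]
orientation: [-2.324, -2.113, 0.001]
ft_force: [0.5, -0.5, 0.3]
finger_gap: 0.585
grasp_force: 0.0
```

```bash
python3 m.py; python3 - <<'E'
from h import *
S,s=pickle.load(open('p2.pkl','rb'));ref=pickle.load(open('c0.pkl','rb'))
for n,b in(('scene',(205,205,305,295)),('scene',(170,290,210,340)),('scene',(190,170,220,205)),('scene',(275,85,310,140))):
    x0,y0,x1,y1=b;d=abs(S[n]['img'].astype(int)-ref[n]['img'])[y0:y1,x0:x1].max(2);print(b,(d>30).sum())
E
```

```text
[0.51786149 0.17865109 0.2813674 ] 0.5847894607005135 0.0 [ 0.50826939 -0.46157634  0.34603727]
scene 698.5 [[255, 140], [246, 158], [262, 181], [274, 158], [274, 153], [267, 141]]
0 [[260.0, 184.0], [275.0, 155.0], [261.0, 158.0], [271.0, 138.0], [275.0, 139.0]]
15 [[260.0, 184.0], [275.0, 155.0], [251.0, 156.0], [262.0, 136.0], [269.0, 137.0]]
25 [[260.0, 184.0], [275.0, 155.0], [245.0, 156.0], [256.0, 136.0], [266.0, 137.0]]
side 235.0 [[249, 173], [229, 185], [213, 204], [209, 204], [205, 209], [242, 187]]
0 [[236.0, 205.0], [200.0, 227.0], [233.0, 162.0], [208.0, 176.0], [196.0, 198.0]]
15 [[236.0, 205.0], [200.0, 227.0], [243.0, 167.0], [218.0, 181.0], [203.0, 202.0]]
25 [[236.0, 205.0], [200.0, 227.0], [250.0, 172.0], [224.0, 186.0], [207.0, 206.0]]
(205, 205, 305, 295) 971
(170, 290, 210, 340) 0
(190, 170, 220, 205) 0
(275, 85, 310, 140) 0
```

```bash
python3 -c "
from bench import env
print(env.hand_in())"
```

```text
the job is handed in; nothing more can be done
None
```

I set the chipped slate on the easel ledge and let go; it stands centred and square, leaning about 25°. The jar, bottle and box did not move, the sound slates were not separately measured, and the job is handed in with no verdict returned.

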